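# Seat the mirror cell in the microscope's three-point nest

## Task

Take the silver mirror cell from the blue-grey mat and lay it flat, mirror up, on the cream fixture plate, short of the two capped stop pins; then nudge it along the plate under the caps until its rim touches both pins, without forcing it, while the clamp is still drawn back. Then slide the blue-knobbed clamp forward until its brass nose just touches the cell, and let go, so that the cell is held at three points. Leave the amber and green filter cells where they are.

Things in the scene. Friction and masses are not known exactly. Their poses are not given: they have to be found in the camera images.
- mirror_center (a point): Centre (half-way up) of the mirror cell: a loose black disc, 50 mm diameter, 16 mm high, 0.08 to 0.17 kg, with a silver mirror face (41 mm across) on its flat top. It lies on the mat in one of three places, which it shares with two other cells of the same size. z of the point points up when the mirror faces up.
- amber_center (a point): Centre (half-way up) of the amber filter cell, same black disc of 50 mm x 16 mm, amber face. Leave it (it may not shift by more than 20 mm).
- green_center (a point): Centre (half-way up) of the green filter cell, same size, green face. Leave it (it may not shift by more than 20 mm).
- mat: Fixed blue-grey mat 120 mm (its x) by 330 mm (its y), 3 mm thick, origin at the middle of its underside. The three cells stand in a row along its y, near -108, 0 and 108 mm and within 12 mm of its y axis.
- fixture: Fixed cream plate, 12 mm thick, 110 mm wide (its y); along its x it runs from -130 to +110 mm from the origin, which lies on its underside on the centre line. Its x axis points from the clamp towards the two pins. Nothing but pins and clamp stands on the plate.
- pin_left: Fixed steel stop pin on the plate, origin at its foot (plate top, 12 mm over the table), 22.6 mm ahead (+x of the fixture) and 22.6 mm to the left (+y) of the seat. Shank 14 mm diameter and 19 mm high, then a black cap 21 mm diameter and 5 mm high that overhangs the shank by 3.5 mm: the cell slides under it with 3 mm to spare and cannot be lowered straight onto the seat.
- pin_right: The twin of pin_left, 22.6 mm to the right (-y of the fixture) of the seat.
- seat (a point): Where the mirror cell's centre (half-way up, 8 mm over the plate) is when the cell lies on the plate and touches both pins; on the fixture's centre line, 45 mm ahead of the fixture's origin. A silver disc 51 mm across is marked on the plate there. Axes as the fixture's.
- clamp (a joint): Travel of the sliding clamp along the fixture's +x (m): 0 fully drawn back, 0.074 its forward stop. Touches the seated cell at 0.070. Stays where it is left; sliding friction about 2.5 N. It starts between 0 and 0.012.
- clamp_knob (a point): Middle of the clamp's upright blue knob: 16 mm diameter, 32 mm high, its top 16 mm above this point, standing on a black carriage 34 x 34 mm whose top is 27.5 to 28 mm over the table (16 mm above the plate). The knob moves with the clamp.
- clamp_nose (a point): Foremost point of the clamp's round brass nose (10 mm diameter), 40 mm ahead of the knob's axis, 20 mm over the table. With the clamp fully back it is 70 mm behind the rear rim of a seated cell.

How it is judged:
On the way:
1. the mirror cell lies flat on the plate against both pins while the clamp is still drawn back (clamp travel under 25 mm) (horizontal distance between mirror_center and seat below 0.002 m and angle between mirror_center's own z axis and vertical below 0.06 rad and z of mirror_center in the frame of seat between -0.0025 and 0.0025 m and value of joint clamp below 0.025 m), for 0.2 s.
At the end, for the whole second after the job is handed in: The mirror cell lies still and flat on the plate, mirror up, its centre within 2 mm of the seat (touching both pins), and the clamp's nose is within 1.8 mm of its rim (25 mm radius) (horizontal distance between mirror_center and seat below 0.002 m and angle between mirror_center's own z axis and vertical below 0.06 rad and z of mirror_center in the frame of seat between -0.0025 and 0.0025 m and horizontal distance between mirror_center and clamp_nose below 0.0268 m and linear speed of mirror below 0.01 m/s).
It fails at once if a filter cell is moved more than 20 mm (distance of any of amber_center, green_center from where it was at the start of the episode above 0.02 m).
It fails at once if the mirror cell is forced against a pin with more than 40 N (contact force between mirror and pin_left above 40 N or contact force between mirror and pin_right above 40 N).
It also fails if it takes over 54 s, if anything falls off the work surface, if the arm or the gripper's body presses on something with over 40 N, if the wrist force passes 120 N, or if a joint passes its speed limit or range.

## Robot

A 6-joint arm with a two-finger parallel gripper is mounted at the origin on the work surface. World frame = base frame: x ahead of the robot, y to its left, z up, the work surface at z = 0. Lengths are in m, angles in rad, forces in N, time in s.
With the tool pointing down it reaches from about 0.275 to 1 m from the base axis. Payload 8.4 kg.
Tool frame: the origin (TCP) lies on the centre line of the jaws, within the pads' length; the fingertips stand 17 mm ahead of it and the grasp point (between the pads) lies 2 mm behind it (bot.tcp_to_tips is the y of the fingertips in the tool frame, in m); y points along the fingers, z is the direction in which the jaws open and shut, and the axes are right-handed (so a half turn about y gives the same grasp; the last joint's range is limited). The gripper opens to 85 mm and grips with 20 to 120 N. Pads are 22 mm wide; open, the fingers measure 114 mm over their backs; the gripper's body (76 mm by 85 mm) begins 54 mm behind the grasp point. The pads swing forward as they close: fully open they stand 13 mm farther back than shut.
Start: joints at [1.11, 0.353, 1.633, -0, 1.155, -0.002], TCP at [0.277, 0.56, 0.248] pointing down, gripper open.
Joint ranges: [-2.63, 2.63], [-0.92, 2.1], [0.06, 2.66], [-1.3, 4.44], [0, 2.69], [-3.02, 3.02]. Speed limits (rad/s): [2.22, 2.22, 2.79, 3.14, 3.14, 3.14].

## Interface

Orientations are given as a unit quaternion [x, y, z, w].
In Python, from workcell import bot, hand, kinematics, get_obs, vision, hand_in gives the robot as it stands. The module is installed in compiled form; this text tells all that it offers. Calls block until the motion is done:
- bot.reach(position, orientation): joint-space move of the TCP to a pose.
- bot.servo_line(position, ori=None, velocity=0.15): straight line of the TCP; ori=None keeps the orientation; velocity is the mean speed in m/s.
- bot.goto_joints(angles): joint-space move.
- hand.move_gripper(opening, strength=None): finger opening in m; strength is the grip in N (None keeps the last); returns when the fingers have stopped.
- bot.dwell(seconds).
- kinematics.solve_ik(position, orientation): joint angles nearest the present ones, or None.
- get_obs(): the state.
- vision.read_camera(name): name is "scene" or "top"; returns a dict with "frame" (400x640x3 uint8, red, green, blue), "intrinsics" (3x3 intrinsics, pixels), "view" (4x4, takes a point from world to camera coordinates). Camera axes: x right, y down, z forward; pixel columns grow to the right and rows downward; lengths in m; the calibration is good to about 2 mm. A picture is of the moment at which its call begins. There is no depth.
A pose or a line that the arm cannot do raises bot.IKError and nothing moves.
- hand_in(): hands the job in, once; it reports no verdict.
The state is a dict: "time_s": time; "joint_pos": joint angles; "joint_vel": joint speeds; "joint_efforts": joint torques, N m; "position": TCP position; "orientation": TCP orientation; "wrist_force": force on the tool from outside, world axes, zero at the start; "ft_torque": the same for the moment, N m; "gripper_width": finger opening in m.
Only numpy, scipy, OpenCV 4.12 (cv2) and the standard library are available. Lean on these libraries where they do the work, as an engineer would, in place of code of your own. Each camera call takes 0.05 s, during which the arm holds its last target. There are 200 camera calls.

## Working session

There is one attempt and no reset: what is moved stays moved. The work goes in short steps, each a Python script; the robot and the scene stay as the last script left them, time stands still between calls to the robot, and variables do not carry over. Pictures are saved under pics/ and viewed, about 8 in all and at most 12, crops included, and the job is handed in when it is done.

```bash
mkdir -p pics
python3 - <<'E'
from workcell import *
import cv2,numpy as np
o=get_obs();print({k:np.round(v,3) for k,v in o.items()})
for n in("scene","top"):
    r=vision.read_camera(n);cv2.imwrite(f"pics/{n}0.png",r["frame"][:,:,::-1]);np.savez(f"pics/{n}0.npz",**r);print(r["intrinsics"],np.round(r["view"],4))
E
```

```text
{'time_s': np.float64(0.0), 'joint_pos': array([ 1.11 ,  0.354,  1.634, -0.   ,  1.155, -0.002]), 'joint_vel': array([ 0.001,  0.   ,  0.   ,  0.002,  0.003, -0.001]), 'joint_efforts': array([-1.0000e-03, -6.0526e+01, -3.4206e+01, -0.0000e+00,  1.0000e-02,
       -0.0000e+00]), 'position': array([0.277, 0.56 , 0.248]), 'orientation': array([ 0.689, -0.161,  0.161, -0.688]), 'wrist_force': array([-0.593, -0.375,  0.701]), 'ft_torque': array([-0.019,  0.006,  0.006]), 'gripper_width': np.float64(0.085)}
[[481.23468981   0.         317.28716002]
 [  0.         481.23468981 199.47334041]
 [  0.           0.           1.        ]] [[-6.5240e-01  7.5790e-01  5.0000e-04  3.8870e-01]
 [ 4.8460e-01  4.1770e-01 -7.6860e-01 -2.2140e-01]
 [-5.8270e-01 -5.0120e-01 -6.3970e-01  1.4447e+00]
 [ 0.0000e+00  0.0000e+00  0.0000e+00  1.0000e+00]]
[[489.49054343   0.         329.05339611]
 [  0.         489.49054343 194.98213776]
 [  0.           0.           1.        ]] [[ 0.0121 -0.9999 -0.0035 -0.0243]
 [-0.9986 -0.0119 -0.0519  0.5548]
 [ 0.0518  0.0041 -0.9986  1.0652]
 [ 0.      0.      0.      1.    ]]
```

View pics/scene0.png

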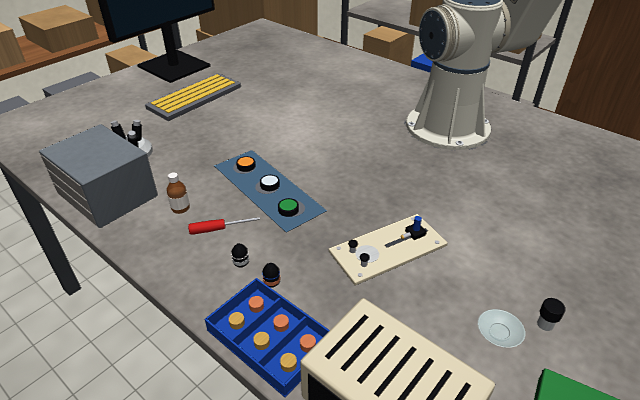

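View pics/top0.png

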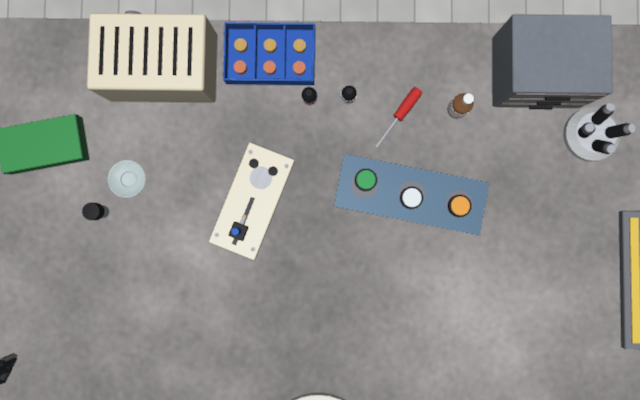

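The mirror lies in the middle of the mat, at scene (269,182) and top (412,198), with green and amber on either side. The caps are at top (254,163) and (273,171), the knob at top (235,232), and the plate slants between them. Next I segment and triangulate.

```bash
cat > h.py <<'E'
import cv2,numpy as np
def P(r): return r["intrinsics"]@r["view"][:3]
def tri(a,b,ua,ub):
    X=cv2.triangulatePoints(P(a),P(b),np.float64(ua).reshape(2,1),np.float64(ub).reshape(2,1))[:,0];return X[:3]/X[3]
def proj(r,X):
    p=P(r)@np.append(X,1);return p[:2]/p[2]
def onz(r,u,z):
    p=P(r);A=np.c_[p[:,:2],-np.r_[u,1]];return np.r_[np.linalg.solve(A,-(p[:,2]*z+p[:,3])),z]
def blob(mask,near,rad):
    n,l,st,c=cv2.connectedComponentsWithStats(mask.astype(np.uint8))
    i=1+min(range(n-1),key=lambda i:np.hypot(*(c[i+1]-near))-0.02*st[i+1,4] if np.hypot(*(c[i+1]-near))<rad else 1e9)
    return c[i],st[i,4],l==i
E
python3 - <<'E'
from h import *
L=lambda n:dict(np.load(f"pics/{n}0.npz"))
t,s=L("top"),L("scene")
def hsv(r):return cv2.cvtColor(r["frame"],cv2.COLOR_RGB2HSV).astype(int)
ht,hs=hsv(t),hsv(s)
bright=lambda h:(h[...,2]>185)&(h[...,1]<60)
sat=lambda h:(h[...,1]>130)&(h[...,2]>60)
dark=lambda h:h[...,2]<60
blue=lambda h:(abs(h[...,0]-108)<15)&(h[...,1]>140)&(h[...,2]>70)
for n,f,a,b in [("mirror",bright,(412,198),(269,182)),("green",sat,(366,180),(288,207)),("amber",sat,(460,206),(246,161)),
  ("capA",dark,(254,163),(364,260)),("capB",dark,(273,171),(353,246)),("knob",blue,(235,231),(417,224))]:
    A=blob(f(ht),a,12);B=blob(f(hs),b,12);X=tri(t,s,A[0],B[0])
    print(n,A[0].round(1),A[1],B[0].round(1),B[1],X.round(4),(proj(t,X)-A[0]).round(2),(proj(s,X)-B[0]).round(2))
for n,r,h,c in(("top",t,ht,(250,200)),("scene",s,hs,(385,250))):
    m=(h[...,2]>150)&(h[...,1]>15)&(h[...,1]<90)&(abs(h[...,0]-22)<12)
    _,_,m=blob(m,c,30)
    k=cv2.findContours(m.astype(np.uint8),cv2.RETR_EXTERNAL,cv2.CHAIN_APPROX_NONE)[0];k=max(k,key=cv2.contourArea)
    q=cv2.approxPolyDP(cv2.convexHull(k),6,True)[:,0];print(n,cv2.contourArea(k),q.tolist(),[onz(r,u,.012)[:2].round(4).tolist() for u in q])
a=cv2.resize(t["frame"][135:265,200:300],None,fx=4,fy=4,interpolation=cv2.INTER_CUBIC);b=cv2.resize(s["frame"][200:290,320:455],None,fx=3,fy=3,interpolation=cv2.INTER_CUBIC)
c=np.zeros((520,805,3),np.uint8);c[:520,:400]=a;c[:270,400:805]=b;cv2.imwrite("pics/crop.png",c[:,:800,::-1])
E
```

```text
mirror [411.5 197.1] 272 [269.3 179.9] 118 [ 0.5519 -0.1985  0.0162] [-0.29  0.25] [-0.34 -0.04]
green [365.7 179.1] 239 [287.8 204.3] 164 [ 0.5907 -0.0974  0.0165] [-0.22  0.18] [-0.28 -0.03]
amber [460.1 205.3] 302 [245.  160.7] 135 [ 0.5355 -0.3051  0.0174] [-0.12  0.11] [-0.14 -0.02]
capA [257.  163.5] 2 [363.9 257.5] 69 [0.6199 0.1437 0.0248] [-1.15  0.81] [-1.54 -0.01]
capB [101.1  49.2] 108 [352.4 243.3] 58 [0.8059 0.3111 0.3238] [ 24.15 -22.87] [42.74 -4.42]
knob [235.  230.9] 47 [417.  223.3] 80 [0.4743 0.1826 0.0425] [ 0.1  -0.06] [ 0.12 -0.01]
top 5295.5 [[249, 142], [293, 159], [253, 260], [208, 241]] [[0.671, 0.1619], [0.6342, 0.0634], [0.4102, 0.1477], [0.4506, 0.2477]]
scene 0.0 [[404, 237]] [[0.5002, 0.1698]]
```

View pics/crop.png

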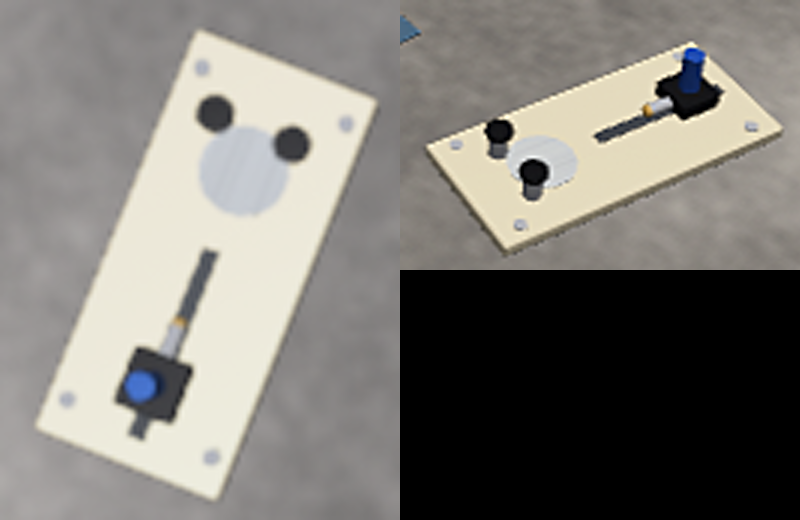

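The crop shows the caps at top (253.5,163) and (273,171), the seat disc at (260.5,178), and the knob at (235,231.5) with the nose clear of the seat. Triangulated heights agree with the text to about 2 mm. Next is a fixture fit for each camera as a cross-check, then the pick.

```bash
cat >> h.py <<'E'
from scipy.spatial.transform import Rotation
def quat(yaw,flip=False):
    "tool down, jaws open along fixture y"
    z=np.array([-np.sin(yaw),np.cos(yaw),0])*(-1 if flip else 1);y=np.array([0,0,-1.])
    return Rotation.from_matrix(np.c_[np.cross(y,z),y,z]).as_quat()
E
python3 - <<'E'
from h import *
from scipy.optimize import least_squares
from workcell import *
L=lambda n:dict(np.load(f"pics/{n}0.npz"))
t,s=L("top"),L("scene")
c=lambda l,k,o:[(np.array(p)+.5)/k-.5+o for p in l]
# capL,capR,knob top, corners front-left, front-right, rear-right, rear-left (plate top)
ft=c([(214,113),(292,145),(141,386),(196,29),(378,101),(218,500),(35,428)],4,np.array([200,135]))
fs=c([(99,125),(133,167),(293,52),(27,147),(107,246),(382,129),(292,42)],3,np.array([320,200]))
# which cap is left/which corner is checked by the residual
def res(p,r,f):
    x,y,w,k=p;cs,sn=np.cos(w),np.sin(w)
    M=[(67.6,22.6,36),(67.6,-22.6,36),(k*1000,0,60),(110,55,12),(110,-55,12),(-130,-55,12),(-130,55,12)]
    return np.concatenate([proj(r,[x+cs*a/1e3-sn*b/1e3,y+sn*a/1e3+cs*b/1e3,z/1e3])-u for (a,b,z),u in zip(M,f)])
out=[]
for n,r,f in(("top",t,ft),("scene",s,fs)):
    q=least_squares(res,[.55,.155,-.36,-.09],args=(r,f));out.append(q.x)
    print(n,q.x.round(4),q.fun.round(1))
for r,u in((t,(411.5,197.1)),(s,(269.3,179.9))):print(onz(r,u,.019))
m=np.mean(out,0);print(m,"clamp",m[3]+.09)
for f in(0,1):print(kinematics.solve_ik([.552,-.2,.1],quat(m[2],f)),kinematics.solve_ik([.59,.135,.04],quat(m[2],f)))
print(bot.tcp_to_tips)
E
```

```text
top [ 0.5503  0.1505 -0.3633 -0.0815] [ 0.2  0.1 -0.  -0.3  0.1  0.  -0.  -0.6  0.4 -0.6 -0.   0.9 -0.6  0.4]
scene [ 0.548   0.1496 -0.5233 -0.0757] [  7.4   9.9 -12.3 -18.6   0.8   3.2  17.7  26.7 -27.7 -42.3 -22.2 -27.4
  32.9  33.7]
[ 0.55233609 -0.1985407   1.07399395  0.019     ]
[ 0.5538307  -0.19508616  1.20756217  0.019     ]
[ 0.54910576  0.15003176 -0.44328424 -0.07860439] clamp 0.011395608574001653
[-3.50161728e-01  4.72863117e-01  1.83047194e+00 -4.44089210e-16
  8.38257599e-01 -1.47767381e+00] [ 2.22462939e-01  5.82713808e-01  1.81262183e+00 -4.44089210e-16
  7.46257011e-01 -9.05049146e-01]
[-3.50161728e-01  4.72863117e-01  1.83047194e+00 -4.44089210e-16
  8.38257599e-01  1.66391884e+00] [ 2.22462939e-01  5.82713808e-01  1.81262183e+00 -4.44089210e-16
  7.46257011e-01  2.23654351e+00]
0.017
```

Run:
```python
from h import *
from scipy.optimize import least_squares
from workcell import *
L=lambda n:dict(np.load(f"pics/{n}0.npz"))
t,s=L("top"),L("scene")
c=lambda l,k,o:[(np.array(p)+.5)/k-.5+o for p in l]
fs=c([(133,167),(99,125),(293,52),(107,246),(27,147),(292,42),(382,129)],3,np.array([320,200]))
def res(p,r,f):
    x,y,w,k=p;cs,sn=np.cos(w),np.sin(w)
    M=[(67.6,22.6,36),(67.6,-22.6,36),(k*1000,0,60),(110,55,12),(110,-55,12),(-130,-55,12),(-130,55,12)]
    return np.concatenate([proj(r,[x+cs*a/1e3-sn*b/1e3,y+sn*a/1e3+cs*b/1e3,z/1e3])-u for (a,b,z),u in zip(M,f)])
q=least_squares(res,[.55,.155,-.36,-.09],args=(s,fs));print(q.x.round(4),q.fun.round(1))
Q=quat(-.363);m=np.array([.553,-.197])
hand.move_gripper(.075,30)
bot.reach([*m,.11],Q)
bot.servo_line([*m,.024],velocity=.1)
print(get_obs()["wrist_force"])
hand.move_gripper(.03,30)
o=get_obs();print(o["time_s"],o["gripper_width"],o["position"],o["wrist_force"])
bot.servo_line([*m,.08],velocity=.15)
o=get_obs();print(o["time_s"],o["gripper_width"],o["position"],o["wrist_force"])
r=vision.read_camera("scene");r2=vision.read_camera("top")
cv2.imwrite("pics/g.png",np.hstack([cv2.resize(r["frame"][90:240,190:350],None,fx=2.5,fy=2.5),cv2.resize(r2["frame"][120:270,330:490],None,fx=2.5,fy=2.5)])[:,:,::-1])
```

```text
[ 0.5517  0.1532 -0.3628 -0.0812] [ 0.4  0.7  0.1  0.9  0.2  0.6 -0.8  0.5 -1.2 -1.2  0.1 -1.3  1.2 -1. ]
[0.75631787 0.3278801  0.43411797]
4.6083 0.048293767306295136 [ 0.55347545 -0.19716889  0.02500657] [-0.89988336  1.36538873  6.2166973 ]
5.1333 0.04810174281339252 [ 0.55287325 -0.19698331  0.07997591] [ 0.27835356  0.43742973 -1.4189241 ]
```

View pics/g.png

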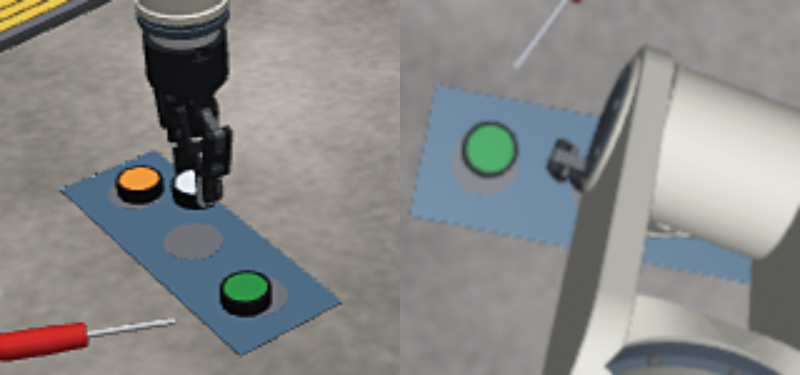

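The cell is held level, with amber and green undisturbed (held mirror at left-panel (193,187), empty spot at (193,240)). Both cameras' fixture fits agree to 3 mm and 0.001 rad. Next I place it 12 mm short of the seat, with force checks.

```bash
cat >> h.py <<'E'
YAW=-.363;O=np.array([.551,.152]);ex=np.array([np.cos(YAW),np.sin(YAW)]);ey=np.array([-ex[1],ex[0]])
fx=lambda a,b=0:O+a*ex+b*ey   # fixture -> world xy
Q=quat(YAW)
def infix(p): d=np.array(p[:2])-O;return np.array([d@ex,d@ey])
E
python3 - <<'E'
from h import *
from workcell import *
p=fx(.033)
bot.reach([*p,.10],Q)
bot.servo_line([*p,.040],velocity=.1)
f0=get_obs()["wrist_force"]
for z in np.arange(.038,.0295,-.001):
    bot.servo_line([*p,z],velocity=.02)
    o=get_obs();d=o["wrist_force"]-f0
    if d[2]>3:break
print("down",z,o["position"],d)
hand.move_gripper(.075)
o=get_obs();print("open",o["time_s"],o["position"],o["wrist_force"]-f0)
bot.servo_line([*p,.10],velocity=.2)
b=fx(-.015,0)
bot.reach([*fx(-.06),.16],Q)
for n in("scene","top"):
    r=vision.read_camera(n);np.savez(f"pics/{n}1.npz",**r);cv2.imwrite(f"pics/{n}1.png",r["frame"][:,:,::-1])
r=dict(np.load("pics/scene1.npz"));t=dict(np.load("pics/top1.npz"))
cv2.imwrite("pics/p.png",np.hstack([cv2.resize(x,(400,400),interpolation=cv2.INTER_CUBIC) for x in(r["frame"][180:300,320:440],t["frame"][120:240,200:320])])[:,:,::-1])
print(get_obs()["time_s"])
E
```

```text
down 0.032999999999999995 [0.58199472 0.1403268  0.03397471] [-3.68424955 -0.98273558 13.51216743]
open 9.15 [0.58180149 0.14026058 0.03284822] [0.97799326 0.15973418 1.68011241]
10.25
```

View pics/p.png

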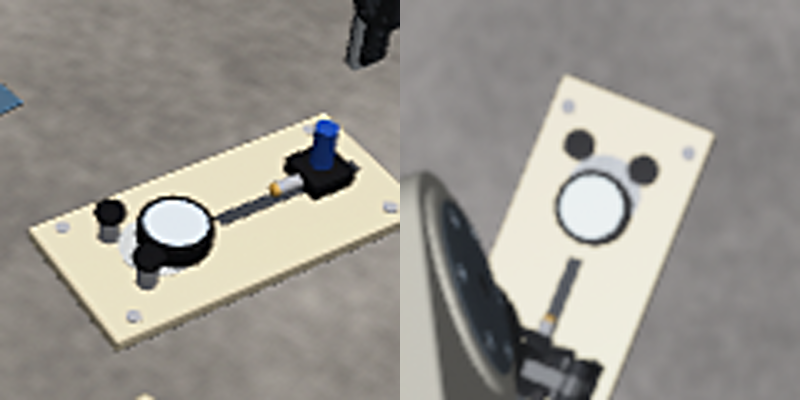

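The cell is lying flat, short of the caps (top panel (593,208)), with the nose well behind it. Next I nudge with shut fingers from behind, guarded by force.

Run:
```python
from h import *
from workcell import *
hand.move_gripper(0.0,30)
a=-.012
bot.reach([*fx(a),.09],Q)
bot.servo_line([*fx(a),.053],velocity=.1)
f0=get_obs()["wrist_force"]
for z in np.arange(.051,.0305,-.0015):
    bot.servo_line([*fx(a),z],velocity=.03)
    d=get_obs()["wrist_force"]-f0
    if d[2]>3:break
o=get_obs();print("down",z,o["position"],d,o["time_s"],o["gripper_width"])
z=o["position"][2]+.003
bot.servo_line([*fx(a),z],velocity=.05)
bot.dwell(.1);f0=get_obs()["wrist_force"];log=[]
while a<.014:
    a+=.001 if a<.004 else .0005
    bot.servo_line([*fx(a),z],velocity=.02)
    d=get_obs()["wrist_force"]-f0;F=-(d[:2]@ex);log.append((round(a*1e3,1),round(F,1)))
    if F>6:break
print(log);print(infix(get_obs()["position"]),d,get_obs()["time_s"])
```

```text
down 0.03149999999999998 [0.53969785 0.15624817 0.03139158] [-0.21306749  0.25247315  0.16118898] 15.4 -0.00011323586525192367
[(-11.0, np.float64(0.2)), (-10.0, np.float64(0.8)), (-9.0, np.float64(-0.0)), (-8.0, np.float64(0.8)), (-7.0, np.float64(-0.1)), (-6.0, np.float64(-0.1)), (-5.0, np.float64(-0.6)), (-4.0, np.float64(0.8)), (-3.0, np.float64(0.9)), (-2.0, np.float64(1.1)), (-1.0, np.float64(0.4)), (0.0, np.float64(0.1)), (1.0, np.float64(-0.3)), (2.0, np.float64(0.6)), (3.0, np.float64(0.3)), (4.0, np.float64(-1.2)), (4.5, np.float64(0.8)), (5.0, np.float64(0.6)), (5.5, np.float64(0.8)), (6.0, np.float64(0.6)), (6.5, np.float64(0.9)), (7.0, np.float64(1.4)), (7.5, np.float64(0.7)), (8.0, np.float64(0.8)), (8.5, np.float64(0.6)), (9.0, np.float64(3.5)), (9.5, np.float64(5.1)), (10.0, np.float64(7.2))]
[ 0.00906322 -0.00029759] [-6.69862987  2.74183347  2.86401727] 22.75
```

The force rose at the predicted seat position, purely along the axis. Now I back off, look, and move behind the knob.

Run:
```python
from h import *
from workcell import *
z=get_obs()["position"][2]
bot.servo_line([*fx(-.003),z],velocity=.06)
bot.servo_line([*fx(-.012),.10],velocity=.2)
bot.reach([*fx(-.110),.10],Q)
R={}
for n in("scene","top"): R[n]=vision.read_camera(n)
t,s=R["top"],R["scene"]
br=lambda r:(lambda h:(h[...,2]>185)&(h[...,1]<25))(cv2.cvtColor(r["frame"],cv2.COLOR_RGB2HSV).astype(int))
for n,r in R.items():
    e=proj(r,[*fx(.045),.028]);
    try:
        c,A,_=blob(br(r),e,8);print(n,"expected",e,"mirror",c,A,"fixture xy",infix(onz(r,c,.028)))
    except Exception as x:print(n,x)
cv2.imwrite("pics/q.png",np.hstack([cv2.resize(x,(400,400),interpolation=cv2.INTER_CUBIC) for x in(s["frame"][190:290,320:420],t["frame"][130:230,210:310])])[:,:,::-1])
print(get_obs()["time_s"])
```

```text
scene expected [367.13599425 247.58239261] mirror [367.82513661 247.87978142] 183 fixture xy [0.04420271 0.00142494]
top expected [258.8814839  176.43283269] mirror [259.06884058 176.75362319] 276 fixture xy [ 0.04449803 -0.00064304]
24.175
```

View pics/q.png

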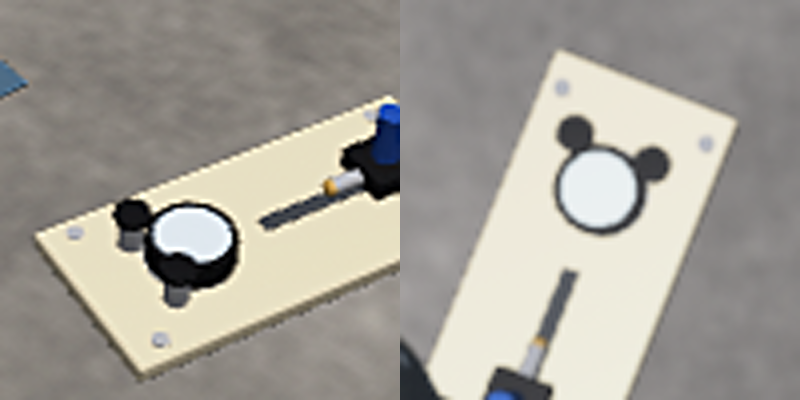

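The mirror touches both caps' inner sides symmetrically: top view gives about (44.6, 1.0) mm against (45, 0), and the nudge's lateral force was about 0.2 N. Next I push the clamp from behind its knob.

Run:
```python
from h import *
from workcell import *
z=.056
bot.servo_line([*fx(-.110),z],velocity=.12)
bot.dwell(.1);f0=get_obs()["wrist_force"];log=[]
F=lambda:-((get_obs()["wrist_force"]-f0)[:2]@ex)
a=-.110
while a<-.0345:
    a+=.008 if a<-.056 else .002 if a<-.044 else .0005
    bot.servo_line([*fx(a),z],velocity=.05 if a<-.05 else .02)
    f=F();log.append((round(a*1e3,1),round(float(f),1)))
    if f>(12 if a<-.046 else 6.5):break
print(log,get_obs()["time_s"])
bot.servo_line([*fx(a-.012),z],velocity=.06)
bot.servo_line([*fx(a-.012),.12],velocity=.2)
bot.reach([*fx(-.13),.2],Q)
R={n:vision.read_camera(n) for n in("scene","top")}
t,s=R["top"],R["scene"]
for n,r in R.items():
    h=cv2.cvtColor(r["frame"],cv2.COLOR_RGB2HSV).astype(int)
    c,A,_=blob((h[...,2]>185)&(h[...,1]<25),proj(r,[*fx(.045),.028]),8);print(n,"mirror",infix(onz(r,c,.028)),A)
    c,A,_=blob((abs(h[...,0]-108)<15)&(h[...,1]>140)&(h[...,2]>70),proj(r,[*fx(-.02),.05]),15);print("knob",infix(onz(r,c,.046 if n=="scene" else .06)),A)
cv2.imwrite("pics/f.png",np.hstack([cv2.resize(x,(400,400),interpolation=cv2.INTER_CUBIC) for x in(s["frame"][190:290,320:420],t["frame"][130:230,210:310])])[:,:,::-1])
print(get_obs()["time_s"])
```

```text
[(-102.0, 0.3), (-94.0, 0.2), (-86.0, 0.5), (-78.0, 0.2), (-70.0, -0.0), (-62.0, -0.5), (-54.0, 0.1), (-52.0, -0.5), (-50.0, 1.5), (-48.0, 0.9), (-46.0, 0.8), (-44.0, 0.9), (-43.5, 1.7), (-43.0, 1.6), (-42.5, 1.9), (-42.0, 2.5), (-41.5, 2.4), (-41.0, 2.5), (-40.5, 2.4), (-40.0, 1.7), (-39.5, 2.4), (-39.0, 2.4), (-38.5, 4.0), (-38.0, 5.7), (-37.5, 7.7)] 31.45
scene mirror [0.0442679  0.00147908] 182
knob [-0.02824477 -0.00937208] 26
top mirror [ 0.04454401 -0.00070044] 277
knob [-0.0199841  -0.00207137] 48
32.8917
```

View pics/f.png

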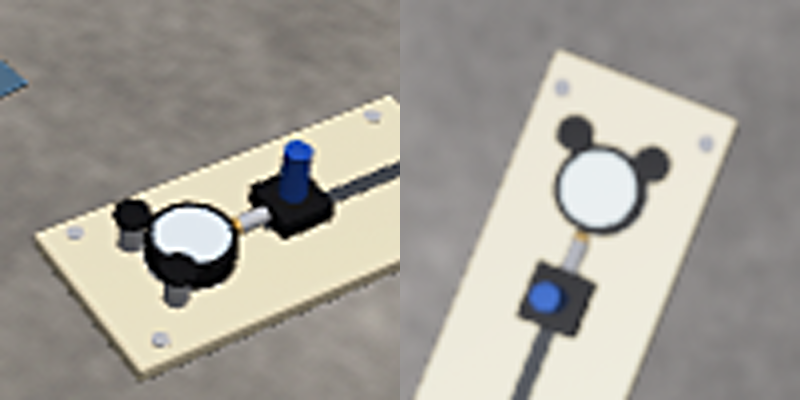

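The nose touches the rim. Contact came at -38.7 mm against -39 predicted, the knob is at -20.0 against -20, and the cell hasn't moved. Handing in.

```bash
python3 -c "
from workcell import *
print(hand_in(),get_obs()['time_s'])"
```

```text
the job is handed in; nothing more can be done
the job is handed in; nothing more can be done
```

The mirror cell is seated mirror up against both pins, with the clamp nose touching its rim and the gripper clear. I handed the job in at about 33 s of the 54 s allowed. No verdict is reported, so these are my own checks.

**What I did:**
- I picked the cell off the mat and set it flat on the plate about 12 mm short of the seat.
- I nudged it under the caps with the shut fingers and stopped when the push reached 7 N.
- I pushed the clamp forward from behind its knob. Drag rose to about 2.5 N and contact stopped it at 7.7 N, then I backed away.

**What the last checks showed:**

| Check | Measured | Expected |
|---|---|---|
| Cell centre, top camera (fixture x, y) | 44.6, about +1 mm | 45, 0 mm |
| Cell centre, scene camera (fixture x, y) | 44, about 0 mm | 45, 0 mm |
| Clamp knob, top camera (fixture x) | -20.0 mm | -20 mm |
| Finger position when the nose met the rim | about -38.7 mm | -39 mm |

- **Both pins:** the sideways force during the nudge was only about 0.2 N, which points to both pins being touched. The cell did not move when the clamp closed.
- **Filter cells:** the pictures show no sign that amber or green moved, but I did not measure them again at the end.

**What disagreed:**
- The two cameras differ by about 3 mm in absolute position, so I compared each one with its own fixture fit.
- The scene camera's mirror reading is slightly off because a cap hides part of the face.
- The scene camera's final knob reading was about 8 mm out, because the colour mask caught only part of the knob. I discarded it; the top camera reading and the contact force agree with each other.
- The gripper read 48 mm on the 50 mm cell.

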